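# Meter three copper discs from a tipping bin

## Task

Two tipping bins stand on the smith's bench, one stocked with copper discs and one with brass. Lift the handle of the copper bin until the first disc slides, hold that angle while all three discs on its front apron slide into the tray below, then set the bin back down on its rest and let go; the copper discs in the rear well must stay in the bin, and the brass bin is not to be tipped.

Things in the scene. Friction and masses are not known exactly. Their poses are not given: they have to be found in the camera images.
- copper_handle (a point): Middle of the copper bin's black handle: a level round bar 10 mm thick, 62 mm long, 160 mm above the table. Axes turn with the bin: y along the bar, z up at rest, x towards the mouth. The bin (blue, rim 50 mm below the bar) turns on a free hinge parallel to y, 165 mm ahead (+x) and 75 mm below the bar; lifting (6 N) tips it mouth-down, 0 to 63 degrees. Let go, it swings back to rest.
- copper_tray (a point): Middle of the near edge (bin side) of the inner floor of the grey open tray fixed to the copper bin's stand, under the mouth: the inside runs 162 mm ahead (+x) of this point and 56 mm to each side, floor 8 mm and rim 46 mm above the table. x and y parallel to those of the bin at rest. The mouth's lip is at the hinge, 10 mm behind this point and 85 mm above the table.
- brass_handle (a point): The same point on the handle of the other, identical blue bin, which holds brass (yellow) discs. Not to be tipped.
- copper_disc_1: Copper disc, 36 mm across, 8 mm thick, 70 g; origin at the centre of its underside. Foremost on the bin's apron (the front 122 mm of floor, leaning back 5 degrees at rest), 143 mm ahead of the bar along the handle's x. Apron discs begin to slide towards the mouth when the bin is tipped about 17 to 32 degrees (friction differs each time).
- copper_disc_2: Copper disc, 36 mm across, 8 mm thick, 70 g; origin at the centre of its underside. Second on the apron, at first 106 mm ahead of the bar.
- copper_disc_3: Copper disc, 36 mm across, 8 mm thick, 70 g; origin at the centre of its underside. Third and last on the apron, at first 68 mm ahead of the bar.
- copper_disc_4: Copper disc, 36 mm across, 8 mm thick, 70 g; origin at the centre of its underside. Foremost of three in the rear well, at first about 20 mm ahead of the bar. The well's floor leans back 15 degrees more than the apron, so these discs slide only when tipped 15 degrees further than the apron discs need. Discs cannot pass one another.
Mind the look-alikes: they are no part of the job. Leave any blue or white look-alike of the copper_disc_2 alone.

How it is judged:
On the way:
1. the three apron discs have slid down into the tray while the bin is still held tipped (more than 8 degrees), the well discs still in the bin (height (world z) of each of copper_disc_1, copper_disc_2, copper_disc_3 below 0.045 m and angle between copper_handle's own z axis and vertical above 0.14 rad and x of copper_disc_4 in the frame of copper_handle below 0.145 m), for 0.2 s.
At the end, for the whole second after the job is handed in: Copper discs 1, 2 and 3 lie at rest within the tray, disc 4 (and so those behind it) is still in the bin, the copper bin is back on its rest to within 3 degrees and released, and the brass bin is on its rest (height (world z) of each of copper_disc_1, copper_disc_2, copper_disc_3 below 0.045 m and x of copper_disc_1 in the frame of copper_tray between -0.009 and 0.171 m and y of copper_disc_1 in the frame of copper_tray between -0.062 and 0.062 m and linear speed of each of copper_disc_1, copper_disc_2, copper_disc_3 below 0.03 m/s and x of copper_disc_2 in the frame of copper_tray between -0.009 and 0.171 m and y of copper_disc_2 in the frame of copper_tray between -0.062 and 0.062 m and x of copper_disc_3 in the frame of copper_tray between -0.009 and 0.171 m and y of copper_disc_3 in the frame of copper_tray between -0.062 and 0.062 m and x of copper_disc_4 in the frame of copper_handle below 0.145 m and height (world z) of copper_disc_4 above 0.045 m and angle between each of copper_handle, brass_handle's own z axis and vertical below 0.06 rad); the robot touches nothing.
It fails at once if a copper disc from the rear well leaves the bin (x of copper_disc_4 in the frame of copper_handle above 0.175 m).
It fails at once if the brass bin is tipped by more than 8 degrees (angle between brass_handle's own z axis and vertical above 0.14 rad).
It also fails if it takes over 51 s, if anything falls off the work surface, if the arm or the gripper's body presses on something with over 40 N, if the wrist force passes 120 N, or if a joint passes its speed limit or range.

## Robot

A 7-joint arm with a two-finger parallel gripper is mounted at the origin on the work surface. World frame = base frame: x ahead of the robot, y to its left, z up, the work surface at z = 0. Lengths are in m, angles in rad, forces in N, time in s.
With the tool pointing down it reaches from about 0.4 to 0.875 m from the base axis. Payload 19.3 kg.
Tool frame: the origin (TCP) lies at the very end of the fingers, on their centre line; the grasp point (between the pads) lies 19 mm behind it; z points along the fingers, y is the line along which they close (so a half turn about z gives the same grasp; the last joint's range is limited). The gripper opens to 85 mm and grips with 20 to 120 N. Pads are 22 mm wide; open, the fingers measure 114 mm over their backs; the gripper's body (76 mm by 85 mm) begins 54 mm behind the grasp point. The pads swing forward as they close: fully open they stand 13 mm farther back than shut.
Start: joints at [1.083, 0.521, -0.036, 1.599, 0.021, 1.021, -0.113], TCP at [0.254, -0.571, 0.231] pointing down, gripper open.
Joint ranges: [-2.91, 2.91], [-0.3, 2.13], [-1.5, 1.42], [0.17, 2.43], [-1.26, 4.41], [0.16, 1.93], [-2.52, 2.52]. Speed limits (rad/s): [1.89, 1.89, 2.39, 2.39, 3.01, 3.01, 3.01].

## Interface

Orientations are given as [roll, pitch, yaw] about the fixed x, y, z axes, in that order (R = Rz(yaw) Ry(pitch) Rx(roll)).
In Python, from workcell import bot gives the robot as it stands.
- The arm moves only by the shell command python3 -m crank 'ROWS' [FORCE]. ROWS is a JSON object of lists of equal length, an entry for each row: "travel": the shift along the world's x, y, z in cm, a list of three; "turn": the turn, a rotation vector about the world's x, y, z in degrees, a list of three; "gripper": the closure, from 0 (fully open) to 1 (shut). A call has exactly 5 rows; each row is the pose to reach, as a shift and turn from the pose commanded when the call began; what a row does not reach only later rows make up. A row lasts 1/10 s, in which the tool goes at most 50 mm and 8.59 degrees, less where a joint would pass 70% of its speed; a pose out of reach is approached as far as the arm can. A call with a gripper value outside its range is refused whole. The fingers move at their own pace and stop on an object; FORCE is the grip in N (left out, the last holds). Time passes only in rows, so rows that repeat a pose let the fingers close, or fill a call up. It gives the time, the measured TCP pose, the force, the opening and the grip force at its end, in the units of the state.
- bot.observe(): the state, without advancing time (a new reading comes with each control period).
- bot.grab_frame(name): name is "scene" or "top" or "wrist"; returns a dict with "pixels" (400x640x3 uint8, red, green, blue), "fx", "fy", "cx", "cy" (pixels), "extrinsics" (4x4, takes a point from world to camera coordinates). Camera axes: x right, y down, z forward; pixel columns grow to the right and rows downward; lengths in m; the calibration is good to about 2 mm. A picture is of the moment at which its call begins. There is no depth.
- bot.job_done(): hands the job in; it is judged then, once.
The state is a dict: "clock": time; "qpos": joint angles; "qd": joint speeds; "joint_efforts": joint torques, N m; "position": TCP position; "tool_rot": TCP orientation; "force": force on the tool from outside, world axes, zero at the start; "moment": the same for the moment, N m; "grip_width": finger opening in m; "finger_force": force on a finger pad.
Only numpy, scipy, OpenCV 4.12 (cv2) and the standard library are available. Lean on these libraries where they do the work, as an engineer would, in place of code of your own. Each camera call takes 0.05 s, during which the arm holds its last target. There are 200 camera calls.

## Working session

There is one attempt and no reset: what is moved stays moved. The work goes in short steps, Python scripts to look and compute and a shell command to move; the robot and the scene stay as the last step left them, time stands still between calls to the robot, and variables do not carry over. Pictures are saved under pics/ and viewed, at most 10 in all, crops included, and the job is handed in when it is done.

```bash
mkdir -p pics; ls; cat > h.py <<'E'
import numpy as np, cv2
from workcell import bot
def grab(n,f=None):
    d=bot.grab_frame(n)
    if f: cv2.imwrite('pics/'+f, cv2.cvtColor(np.asarray(d['pixels']),cv2.COLOR_RGB2BGR))
    return d
def ray(d,u,v):
    E=np.array(d['extrinsics']);R,t=E[:3,:3],E[:3,3]
    w=R.T@np.array([(u-d['cx'])/d['fx'],(v-d['cy'])/d['fy'],1]); return -R.T@t,w
def onplane(d,u,v,z):
    c,w=ray(d,u,v); return c+w*(z-c[2])/w[2]
def proj(d,p):
    E=np.array(d['extrinsics']);q=E[:3,:3]@np.array(p)+E[:3,3]
    return q[0]/q[2]*d['fx']+d['cx'],q[1]/q[2]*d['fy']+d['cy']
E
python3 - <<'E'
from h import *
import pickle
D={n:grab(n,n+'0.png') for n in('top','scene')}
pickle.dump(D,open('d0.pkl','wb'))
print(bot.observe())
for n in D: print(n,ray(D[n],320,200))
E
```

```text
pics
{'clock': 0.1, 'qpos': array([ 1.08278941,  0.52193101, -0.03633431,  1.59994999,  0.02121848,
        1.02113258, -0.11279654]), 'qd': array([-0.00079479, -0.00135866, -0.0003551 , -0.00055355,  0.00012271,
       -0.00148154, -0.000996  ]), 'joint_efforts': array([ 8.08336074e-03, -9.28469753e+01,  1.98476784e+00, -3.70530581e+01,
        1.80841918e-02,  5.32247839e-03, -1.56332658e-04]), 'position': array([ 0.25343841, -0.5709678 ,  0.23079817]), 'tool_rot': array([-3.14056089e+00,  8.61710379e-05,  4.17815049e-01]), 'force': array([ 0.06529801,  0.34578261, -0.37728593]), 'moment': array([-3.69619963e-05, -4.40104928e-02, -2.53196112e-02]), 'finger_force': 0.0, 'grip_width': 0.08537575024529455}
top (array([0.46646967, 0.01131233, 0.98490759]), array([ 0.09545211,  0.01072657, -0.99553336]))
scene (array([0.89114146, 0.35630553, 0.84892075]), array([-0.36785263, -0.41425165, -0.83263135]))
```

View pics/top0.png

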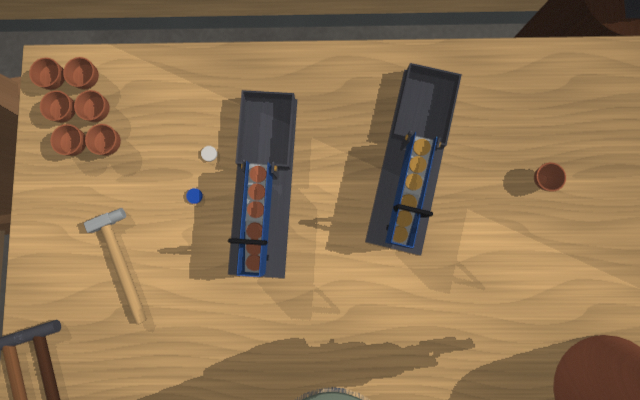

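View pics/scene0.png

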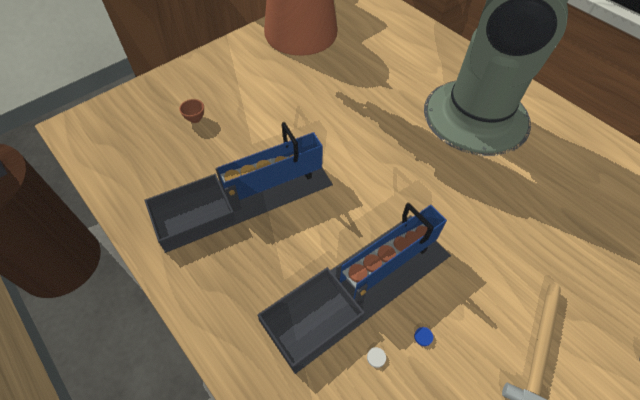

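The top view shows two blue bins. The left one holds copper discs (258,174)–(254,262), with its handle at about (248,241). The right one holds brass, with its handle at about (413,210). Other things that could be confused: the blue cap (194,196), the white cap (209,154), and the cups at left and at (550,177). I choose the left bin.

```bash
python3 - <<'E'
from h import *
import pickle
D=pickle.load(open('d0.pkl','rb'))
d=D['top'];im=np.asarray(d['pixels']).copy()
def bar(x0,x1,y0,y1):
    m=(im.max(2)<32).astype(np.uint8); k=np.zeros_like(m);k[y0:y1,x0:x1]=1;m*=k
    n,l,s,c=cv2.connectedComponentsWithStats(m)
    i=1+s[1:,4].argmax(); print(s[i]); return cv2.minAreaRect(np.argwhere(l==i)[:,::-1].astype(np.float32))
for nm,b in(('cu',(224,275,230,252)),('br',(385,440,198,222))):
    r=bar(*b);print(nm,r)
    p=cv2.boxPoints(r); 
    c=onplane(d,*r[0],.162);print(' mid',c)
    e=sorted([(np.linalg.norm(p[i]-p[(i+1)%4]),i) for i in range(4)])
    ends=[(p[i]+p[(i+1)%4])/2 for _,i in e[:2]]
    E=[onplane(d,*q,.162) for q in ends];v=E[0]-E[1]; print(' ends',ends,E,'len',np.linalg.norm(v),'bin x yaw',(np.degrees(np.arctan2(v[1],v[0]))+0)%180-90)
# copper discs centroid
hsv=cv2.cvtColor(im,cv2.COLOR_RGB2HSV)
# tray rim far corners
for u,v in((242,92),(294,95)): print('tray corner',onplane(d,u,v,.046))
a=np.vstack([cv2.resize(im[85:285,180:330],None,fx=3,fy=3)[:600]])
b=cv2.resize(np.asarray(D['scene']['pixels'])[190:340,325:458],None,fx=2.6,fy=4)[:600]
cv2.imwrite('pics/crop.png',cv2.cvtColor(np.hstack([a[:,:450],b]),cv2.COLOR_RGB2BGR))
E
```

```text
[231 242  13   1  13]
cu ((237.0, 242.0), (12.0, 0.0), 180.0)
 mid [0.46544037 0.1803169  0.162     ]
 ends [array([243., 242.], dtype=float32), array([231., 242.], dtype=float32)] [array([0.46537543, 0.16873918, 0.162     ]), array([0.46550531, 0.19190085, 0.162     ])] len 0.023162029426275422 bin x yaw -0.32129189194239416
[414 211  16   6  40]
br ((421.1981201171875, 214.0565948486328), (15.52174186706543, 3.846095323562622), 15.94539737701416)
 mid [ 0.51679129 -0.1740674   0.162     ]
 ends [array([413.73587, 211.92451], dtype=float32), array([428.66037, 216.18867], dtype=float32)] [array([ 0.5209912 , -0.15991706,  0.162     ]), array([ 0.51259879, -0.18819268,  0.162     ])] len 0.029494799153862286 bin x yaw -16.531267271050467
tray corner [0.80542874 0.19785539 0.046     ]
tray corner [0.79688944 0.07902252 0.046     ]
```

View pics/crop.png

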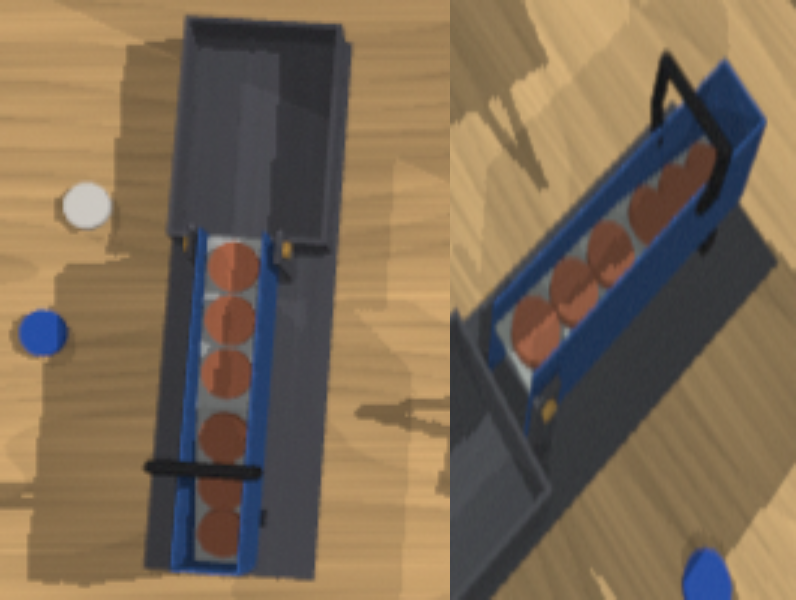

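The crop confirms the choice. It shows the blue bin with six copper discs, three on the light apron and three in the shaded well. The bar runs from about (229,240.7) to (266.7,242.3) in the top image.

```bash
python3 - <<'E'
from h import *
import pickle
D=pickle.load(open('d0.pkl','rb'))
d=D['top'];s=D['scene']
im=np.asarray(d['pixels']).astype(int)
A=[229.2,240.9];B=[266.7,242.4]
# refine: darkest rows per column
pts=[]
for u in range(231,266):
    w=np.clip(70-im[234:250,u].max(1),0,None); 
    if w.sum()>0: pts.append((u,(w*np.arange(234,250)).sum()/w.sum()))
pts=np.array(pts);k=np.polyfit(pts[:,0],pts[:,1],1);print('line',k,np.abs(pts[:,1]-np.polyval(k,pts[:,0])).max())
P=[onplane(d,u,np.polyval(k,u)+.5-.5,.161) for u in (229.,267.)]
v=P[0]-P[1];print(P,np.linalg.norm(v),'mid',(P[0]+P[1])/2,'yaw',np.degrees(np.arctan2(-v[0],v[1])))
# tray rim corners and hinge pins yaw
c=[onplane(d,180+a/3,85+b/3,.046) for a,b in((187,17),(343,25),(170,235),(326,245))]
print(np.round(c,4)); 
for a,b in((0,1),(2,3)):
    w=c[a]-c[b];print('yaw',np.degrees(np.arctan2(-w[0],w[1])))
for a,b in((0,2),(1,3)):
    w=c[a]-c[b];print('yaw',np.degrees(np.arctan2(w[1],w[0])))
# scene: bar ends ray vs top
M=(P[0]+P[1])/2
print('scene proj of ends',[proj(s,p) for p in P],'mid',proj(s,M))
E
```

```text
line [3.62749648e-02 2.32578737e+02] 1.074120206841883
[array([0.46765897, 0.19602455, 0.161     ]), array([0.46460984, 0.12262137, 0.161     ])] 0.07346649126868211 mid [0.4661344  0.15932296 0.161     ] yaw -2.3786683985993466
[[0.8086 0.1971 0.046 ]
 [0.8008 0.0783 0.046 ]
 [0.6404 0.2076 0.046 ]
 [0.6318 0.0909 0.046 ]]
yaw -3.7390080876224108
yaw -4.223670212709467
yaw -3.54364766168695
yaw -4.274781490378488
scene proj of ends [(np.float64(431.77753534816793), np.float64(227.38599699274403)), (np.float64(404.1364267064571), np.float64(201.53851549142956))] mid (np.float64(417.6891785930014), np.float64(214.21183146511464))
```

```bash
python3 -m crank '{"travel":[[2.2,4.4,0.6],[4.4,8.8,1.2],[6.6,13.2,1.8],[8.8,17.6,2.4],[11,22,3]],"turn":[[0,0,7.6],[0,0,15.2],[0,0,22.8],[0,0,30.4],[0,0,38]],"gripper":[0,0,0,0,0]}' 20
python3 -m crank '{"travel":[[0.8,4.8,0],[1.6,9.6,0],[2.4,14.4,0],[3.2,19.2,0],[4,24,0]],"turn":[[0,0,6],[0,0,12],[0,0,18],[0,0,24],[0,0,24]],"gripper":[0,0,0,0,0]}'
python3 -m crank '{"travel":[[1,4.8,0],[2,9.6,0],[3,14.4,0],[4,19.2,0],[5,24,0]],"turn":[[0,0,0],[0,0,0],[0,0,0],[0,0,0],[0,0,0]],"gripper":[0,0,0,0,0]}'
```

```text
clock: 0.6
position: [0.364, -0.3494, 0.2615]
tool_rot: [-3.141, 0.0, 1.086]
force: [1.4, -1.0, 0.1]
grip_width: 0.0853
finger_force: 0.0
clock: 1.1
position: [0.4033, -0.1094, 0.2613]
tool_rot: [3.141, 0.0, 1.504]
force: [0.8, -0.2, -0.3]
grip_width: 0.0852
finger_force: 0.0
clock: 1.6
position: [0.4535, 0.1306, 0.2613]
tool_rot: [3.141, 0.0, 1.499]
force: [1.4, -0.3, 0.3]
grip_width: 0.0858
finger_force: 0.0
```

```bash
python3 -m crank '{"travel":[[1.3,2.9,-1],[1.3,2.9,-3],[1.3,2.9,-4],[1.3,2.9,-4],[1.3,2.9,-4]],"turn":[[0,0,0],[0,0,0],[0,0,0],[0,0,0],[0,0,0]],"gripper":[0,0,0,0,0]}'
python3 - <<'E'
from h import *
w=grab('wrist','w1.png')
print(proj(w,[.466,.159,.16]),[proj(w,[.466+a*.07,.159+a,.16]) for a in(-.031,.031)],bot.observe()['position'])
E
```

```text
clock: 2.1
position: [0.4667, 0.1571, 0.2217]
tool_rot: [3.142, 0.0, 1.499]
force: [0.4, 1.0, 0.2]
grip_width: 0.0856
finger_force: 0.0
(np.float64(314.62121372485836), np.float64(209.09046518621764)) [(np.float64(314.8670029188025), np.float64(249.1163210264615)), (np.float64(314.3551498464546), np.float64(165.76295240830598))] [0.46683825 0.15721417 0.22201282]
```

View pics/w1.png

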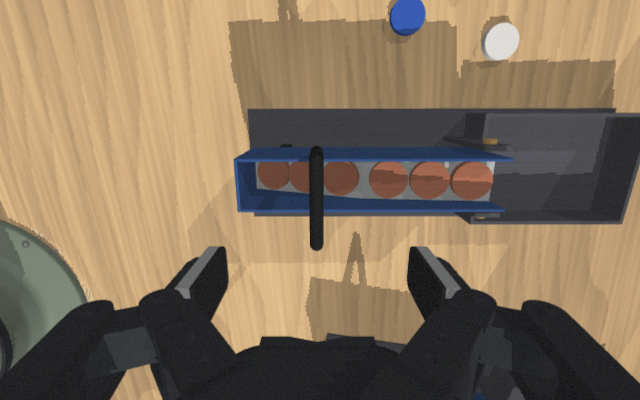

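The wrist view shows the bar from (316,147) to (317,250), centred between the open fingers, with three apron discs at right and three in the well. The bar is within a few mm of my estimate. Next I descend and grip.

```bash
python3 -m crank '{"travel":[[0.1,0.5,-2.5],[0.1,0.5,-5],[0.1,0.5,-7],[0.1,0.5,-8],[0.1,0.5,-8]],"turn":[[0,0,0],[0,0,0],[0,0,0],[0,0,0],[0,0,0]],"gripper":[0,0,0,0,0]}'
python3 -m crank '{"travel":[[0,0,0],[0,0,0],[0,0,0],[0,0,0],[0,0,0]],"turn":[[0,0,0],[0,0,0],[0,0,0],[0,0,0],[0,0,0]],"gripper":[0.5,0.7,0.85,1,1]}' 30
python3 -m crank '{"travel":[[0,0,0],[0,0,0],[0,0,0],[0,0,0],[0,0,0]],"turn":[[0,0,0],[0,0,0],[0,0,0],[0,0,0],[0,0,0]],"gripper":[1,1,1,1,1]}' 30
```

```text
clock: 2.65
position: [0.4675, 0.1624, 0.1411]
tool_rot: [-3.141, 0.0, 1.499]
force: [-0.3, 0.7, -0.7]
grip_width: 0.0855
finger_force: 0.0
clock: 3.15
position: [0.4677, 0.1628, 0.1416]
tool_rot: [3.141, -0.0, 1.5]
force: [-6.2, 0.6, 3.1]
grip_width: 0.012
finger_force: 5.0
clock: 3.65
position: [0.4662, 0.1628, 0.1414]
tool_rot: [-3.14, 0.001, 1.5]
force: [-11.2, -0.3, 12.4]
grip_width: 0.0086
finger_force: 29.7
```

```bash
python3 - <<'E'
from h import *
s=grab('scene');p=np.asarray(s['pixels'])[130:280,330:500]
w=np.asarray(grab('wrist')['pixels'])[150:400,190:450]
o=np.hstack([cv2.resize(p,(400,353)),cv2.resize(w,(367,353))])
cv2.imwrite('pics/g1.png',cv2.cvtColor(o,cv2.COLOR_RGB2BGR)); print(bot.observe())
E
```

```text
{'clock': 3.75, 'qpos': array([-0.02082385,  0.49622174, -0.56997091,  1.99967206,  0.38409154,
        0.75413312, -0.89157237]), 'qd': array([-0.00092564,  0.00087305,  0.00182492,  0.00061584,  0.00187452,
        0.0003519 , -0.00099219]), 'joint_efforts': array([ 1.72157384e+00, -7.23716998e+01, -5.15140057e+00, -3.09417272e+01,
        1.82459492e+00, -2.59372115e+00,  1.32047010e-02]), 'position': array([0.46626079, 0.16283691, 0.14141653]), 'tool_rot': array([-3.13957882e+00,  9.41765108e-04,  1.50035225e+00]), 'force': array([-10.3949281 ,  -0.30022801,  12.18454141]), 'moment': array([-0.09558361,  2.45724288, -0.04705644]), 'finger_force': 29.739369750022888, 'grip_width': 0.008839868363334478}
```

View pics/g1.png

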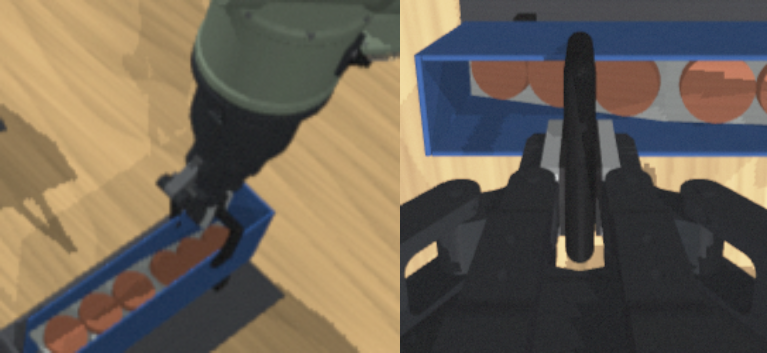

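The bar sits firmly between the pads: in the wrist crop it runs vertically from (580,40) to (580,255) between both pads. I lift along the hinge arc to about 15° first.

```bash
cat > look.py <<'E'
from h import *
import sys
f=sys.argv[1] if len(sys.argv)>1 else None
d=grab('top');im=np.asarray(d['pixels']);hsv=cv2.cvtColor(im,cv2.COLOR_RGB2HSV)
H=np.array([.466,.161]);e=np.array([.9976,-.0698]);n=np.array([.0698,.9976])
poly=lambda s0,s1,w,z:np.array([proj(d,[*(H+s*e+t*n),z]) for s,t in((s0,-w),(s0,w),(s1,w),(s1,-w))]).astype(np.int32)
cop=((hsv[...,0]<14)|(hsv[...,0]>172))&(hsv[...,1]>90)&(hsv[...,2]>50)
def cnt(p):
    m=np.zeros(im.shape[:2],np.uint8);cv2.fillPoly(m,[p],1);return int((cop&(m>0)).sum())
print('tray px',cnt(poly(.172,.337,.06,.02)))
for k in range(4): print(' apron band',k,cnt(poly(.045+.03*k,.075+.03*k,.025,.10+0.0*k)))
# tip angle from measured TCP height
o=bot.observe();z=o['position'][2]-.1414+.160-.085;r=np.hypot(.165,.075)
print('theta',np.degrees(np.arcsin(z/r)-np.arctan2(.075,.165)),o['clock'],np.round(o['force'],1))
if f:
    a=im[80:280,180:330]; s=np.asarray(grab('scene')['pixels'])[180:380,250:470]
    cv2.imwrite('pics/'+f,cv2.cvtColor(np.hstack([cv2.resize(a,(320,427)),cv2.resize(s,(470,427))]),cv2.COLOR_RGB2BGR))
E
python3 look.py
python3 -m crank '{"travel":[[0.3,0,0.6],[0.7,-0.05,1.4],[1.1,-0.1,2.1],[1.55,-0.1,2.75],[1.55,-0.1,2.75]],"turn":[[0,0,0],[0,0,0],[0,0,0],[0,0,0],[0,0,0]],"gripper":[1,1,1,1,1]}' 40
python3 look.py
python3 -m crank '{"travel":[[0.3,0,0.4],[0.6,-0.05,0.85],[0.95,-0.05,1.26],[0.95,-0.05,1.26],[0.95,-0.05,1.26]],"turn":[[0,0,0],[0,0,0],[0,0,0],[0,0,0],[0,0,0]],"gripper":[1,1,1,1,1]}'
python3 look.py l1.png
```

```text
tray px 0
 apron band 0 163
 apron band 1 184
 apron band 2 173
 apron band 3 164
theta 0.012074835771856751 3.8 [-12.    0.2  13. ]
clock: 4.3
position: [0.4811, 0.1617, 0.1688]
tool_rot: [-3.138, 0.001, 1.5]
force: [-14.7, 1.1, 3.5]
grip_width: 0.0086
finger_force: 39.6
tray px 4
 apron band 0 123
 apron band 1 190
 apron band 2 188
 apron band 3 179
theta 9.844866080815871 4.35 [-14.8   2.1   2.8]
clock: 4.85
position: [0.4898, 0.1611, 0.1809]
tool_rot: [-3.136, 0.002, 1.501]
force: [-17.5, 0.1, 6.7]
grip_width: 0.0085
finger_force: 39.9
tray px 8
 apron band 0 88
 apron band 1 181
 apron band 2 191
 apron band 3 184
theta 14.70041498967357 4.9 [-19.1   0.6   6.5]
```

View pics/l1.png

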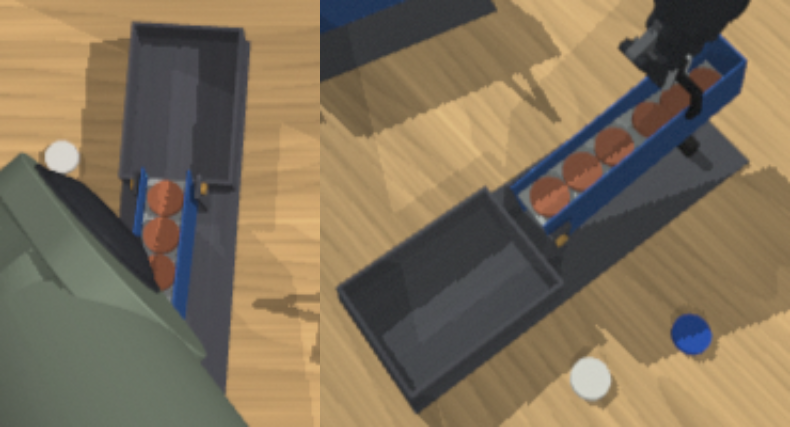

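Tipped about 15°, bin following and no disc moved yet (foremost disc at (163,197) in the left crop, just behind the lip). I continue in 2° steps.

```bash

python3 -m crank '{"travel":[[0.12,0,0.24],[0.25,0,0.48],[0.25,0,0.48],[0.25,0,0.48],[0.25,0,0.48]],"turn":[[0,0,0],[0,0,0],[0,0,0],[0,0,0],[0,0,0]],"gripper":[1,1,1,1,1]}' >/dev/null
python3 look.py
python3 -m crank '{"travel":[[0.2,0,0.23],[0.42,-0.05,0.46],[0.42,-0.05,0.46],[0.42,-0.05,0.46],[0.42,-0.05,0.46]],"turn":[[0,0,0],[0,0,0],[0,0,0],[0,0,0],[0,0,0]],"gripper":[1,1,1,1,1]}'>/dev/null
python3 look.py
```

```text
tray px 9
 apron band 0 75
 apron band 1 175
 apron band 2 196
 apron band 3 185
theta 16.681387376952056 5.5 [-9.3 -0.6 -0.5]
tray px 12
 apron band 0 55
 apron band 1 171
 apron band 2 199
 apron band 3 189
theta 18.699391683774824 6.05 [-10.9  -0.1   1.9]
```

```bash

python3 -m crank '{"travel":[[0.2,0,0.22],[0.42,0,0.45],[0.42,0,0.45],[0.42,0,0.45],[0.42,0,0.45]],"turn":[[0,0,0],[0,0,0],[0,0,0],[0,0,0],[0,0,0]],"gripper":[1,1,1,1,1]}' >/dev/null
python3 look.py
```

```text
tray px 13
 apron band 0 34
 apron band 1 153
 apron band 2 196
 apron band 3 191
theta 20.637571980767195 6.6 [-11.9  -1.6   1.9]
```

```bash

python3 -m crank '{"travel":[[0.2,0,0.22],[0.43,-0.05,0.44],[0.43,-0.05,0.44],[0.43,-0.05,0.44],[0.43,-0.05,0.44]],"turn":[[0,0,0],[0,0,0],[0,0,0],[0,0,0],[0,0,0]],"gripper":[1,1,1,1,1]}'>/dev/null
python3 look.py
```

```text
tray px 13
 apron band 0 16
 apron band 1 134
 apron band 2 190
 apron band 3 191
theta 22.69105041474867 7.15 [-11.8  -0.3   3. ]
```

```bash

python3 -m crank '{"travel":[[0.2,0,0.21],[0.44,0,0.43],[0.44,0,0.43],[0.44,0,0.43],[0.44,0,0.43]],"turn":[[0,0,0],[0,0,0],[0,0,0],[0,0,0],[0,0,0]],"gripper":[1,1,1,1,1]}' >/dev/null
python3 look.py
```

```text
tray px 16
 apron band 0 4
 apron band 1 111
 apron band 2 189
 apron band 3 194
theta 24.738646255343674 7.7 [-12.4  -3.5   4.2]
```

```bash

python3 -m crank '{"travel":[[0,0,0],[0,0,0],[0,0,0],[0,0,0],[0,0,0]],"turn":[[0,0,0],[0,0,0],[0,0,0],[0,0,0],[0,0,0]],"gripper":[1,1,1,1,1]}'>/dev/null
python3 look.py
```

```text
tray px 15
 apron band 0 4
 apron band 1 111
 apron band 2 190
 apron band 3 193
theta 24.729551832482322 8.25 [-11.9  -2.8   4.2]
```

Nothing has slid at 24.7°, so I carry on up.

```bash

python3 -m crank '{"travel":[[0.2,0,0.2],[0.45,0,0.4],[0.45,0,0.4],[0.45,0,0.4],[0.45,0,0.4]],"turn":[[0,0,0],[0,0,0],[0,0,0],[0,0,0],[0,0,0]],"gripper":[1,1,1,1,1]}' >/dev/null
python3 look.py
```

```text
tray px 16
 apron band 0 0
 apron band 1 74
 apron band 2 182
 apron band 3 194
theta 26.653744497980536 8.8 [-11.1  -4.1   3.6]
```

```bash

python3 -m crank '{"travel":[[0.2,-0.05,0.2],[0.49,-0.05,0.4],[0.49,-0.05,0.4],[0.49,-0.05,0.4],[0.49,-0.05,0.4]],"turn":[[0,0,0],[0,0,0],[0,0,0],[0,0,0],[0,0,0]],"gripper":[1,1,1,1,1]}' >/dev/null
python3 look.py
```

```text
tray px 38
 apron band 0 0
 apron band 1 36
 apron band 2 177
 apron band 3 211
theta 28.808786187086394 9.35 [-13.1  -4.2   7.2]
```

```bash

python3 -m crank '{"travel":[[0,0,0],[0,0,0],[0,0,0],[0,0,0],[0,0,0]],"turn":[[0,0,0],[0,0,0],[0,0,0],[0,0,0],[0,0,0]],"gripper":[1,1,1,1,1]}' >/dev/null
python3 look.py
python3 -m crank '{"travel":[[0,0,0],[0,0,0],[0,0,0],[0,0,0],[0,0,0]],"turn":[[0,0,0],[0,0,0],[0,0,0],[0,0,0],[0,0,0]],"gripper":[1,1,1,1,1]}' >/dev/null
python3 look.py l2.png
```

```text
tray px 126
 apron band 0 0
 apron band 1 50
 apron band 2 189
 apron band 3 214
theta 28.805890369575707 9.9 [-13.7  -4.5   7.5]
tray px 241
 apron band 0 0
 apron band 1 21
 apron band 2 175
 apron band 3 210
theta 28.802161288403994 10.45 [-12.3  -4.8   6. ]
```

View pics/l2.png

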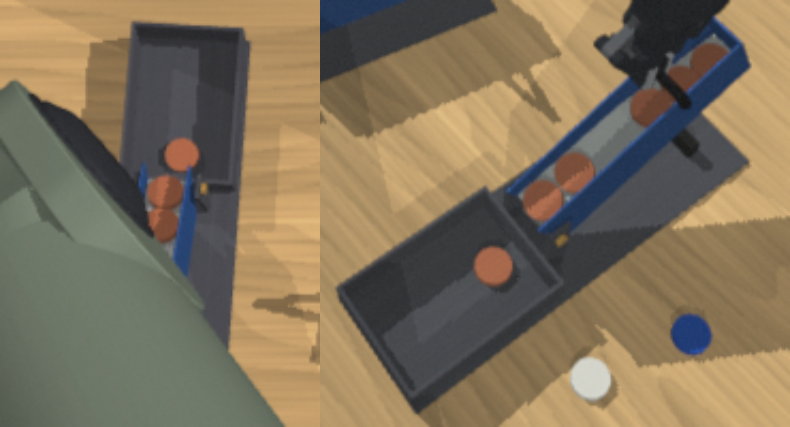

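Disc 1 is in the tray at (493,266) in the right crop. Discs 2 and 3 are sliding to the lip at (543,200) and (574,172), and the three well discs have not moved. I hold this angle.

```bash

for i in 1 2; do :; done
python3 -m crank '{"travel":[[0,0,0],[0,0,0],[0,0,0],[0,0,0],[0,0,0]],"turn":[[0,0,0],[0,0,0],[0,0,0],[0,0,0],[0,0,0]],"gripper":[1,1,1,1,1]}' >/dev/null
python3 look.py
python3 -m crank '{"travel":[[0,0,0],[0,0,0],[0,0,0],[0,0,0],[0,0,0]],"turn":[[0,0,0],[0,0,0],[0,0,0],[0,0,0],[0,0,0]],"gripper":[1,1,1,1,1]}' >/dev/null
python3 look.py
python3 -m crank '{"travel":[[0,0,0],[0,0,0],[0,0,0],[0,0,0],[0,0,0]],"turn":[[0,0,0],[0,0,0],[0,0,0],[0,0,0],[0,0,0]],"gripper":[1,1,1,1,1]}' >/dev/null
python3 look.py l3.png
```

```text
tray px 234
 apron band 0 0
 apron band 1 0
 apron band 2 25
 apron band 3 197
theta 28.80262002709768 11.05 [-12.5  -3.    6.2]
tray px 258
 apron band 0 0
 apron band 1 0
 apron band 2 0
 apron band 3 2
theta 28.813330638350454 11.6 [-13.1  -3.8   6.4]
tray px 255
 apron band 0 0
 apron band 1 0
 apron band 2 0
 apron band 3 6
theta 28.80444282497718 12.15 [-13.   -3.8   7.2]
```

View pics/l3.png

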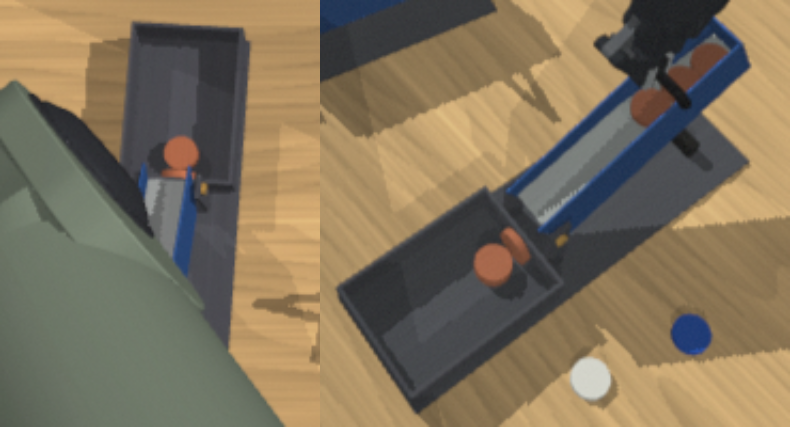

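```bash
python3 - <<'E'
from h import *
import pickle
D=pickle.load(open('d0.pkl','rb'));s=D['scene'];t=D['top']
T=np.array([.466,.161])+.175*np.array([.9976,-.0698])
f=lambda p:np.round([(p[:2]-T)@[.9976,-.0698],(p[:2]-T)@[.0698,.9976],p[2]],3)
S=lambda a,b:(250+(a-320)*220/470,180+b*200/427)
for z in(.02,.026,.035,.045): print('lean',f(onplane(s,*S(516,246),z)),'flat',f(onplane(s,*S(493,263),z)))
for z in(.008,.016,.024): print('top flat',f(onplane(t,180+181*150/320,80+153*200/427,z)))
E
```

```text
lean [0.003 0.002 0.02 ] flat [0.031 0.002 0.02 ]
lean [0.005 0.003 0.026] flat [0.032 0.004 0.026]
lean [0.007 0.006 0.035] flat [0.035 0.006 0.035]
lean [0.01  0.008 0.045] flat [0.037 0.009 0.045]
top flat [0.034 0.003 0.008]
top flat [0.032 0.002 0.016]
top flat [0.03  0.001 0.024]
```

All three apron discs are in the tray. Two are stacked at about (0.032, 0.003) in the tray frame. One leans on the near wall at about (0.005, 0.003) with its height near 0.026, all within the limits. I lower the bin slowly along the same arc.

```bash

python3 -m crank '{"travel":[[-0.5,0,-0.4],[-1,0.05,-0.8],[-1.45,0.1,-1.25],[-1.9,0.1,-1.7],[-2.3,0.15,-2.1]],"turn":[[0,0,0],[0,0,0],[0,0,0],[0,0,0],[0,0,0]],"gripper":[1,1,1,1,1]}'
python3 -m crank '{"travel":[[-0.4,0,-0.45],[-0.8,0,-0.95],[-1.2,0.05,-1.45],[-1.6,0.1,-2],[-1.9,0.1,-2.45]],"turn":[[0,0,0],[0,0,0],[0,0,0],[0,0,0],[0,0,0]],"gripper":[1,1,1,1,1]}'
python3 -m crank '{"travel":[[-0.35,0,-0.55],[-0.7,0,-1.15],[-1,0.05,-1.8],[-1.25,0.05,-2.3],[-1.35,0.05,-2.5]],"turn":[[0,0,0],[0,0,0],[0,0,0],[0,0,0],[0,0,0]],"gripper":[1,1,1,1,1]}'
python3 look.py
```

```text
clock: 12.7
position: [0.4973, 0.1607, 0.1906]
tool_rot: [-3.14, 0.001, 1.5]
force: [-5.5, -3.6, 0.2]
grip_width: 0.0083
finger_force: 39.7
clock: 13.2
position: [0.4789, 0.162, 0.1659]
tool_rot: [-3.141, 0.001, 1.5]
force: [-1.4, -1.9, -4.2]
grip_width: 0.0085
finger_force: 40.3
clock: 13.7
position: [0.4662, 0.163, 0.1415]
tool_rot: [3.141, -0.0, 1.5]
force: [-2.9, -3.7, 21.8]
grip_width: 0.0083
finger_force: 43.7
tray px 268
 apron band 0 0
 apron band 1 0
 apron band 2 0
 apron band 3 6
theta 0.06977324384088365 13.75 [-4.3 -1.9  6.3]
```

```bash

python3 -m crank '{"travel":[[0,0,0],[0,0,0],[0,0,0],[0,0,0],[0,0,0]],"turn":[[0,0,0],[0,0,0],[0,0,0],[0,0,0],[0,0,0]],"gripper":[1,0.8,0.5,0.2,0]}'
python3 -m crank '{"travel":[[0,0,0],[0,0,0],[0,0,0],[0,0,1],[0,0,2]],"turn":[[0,0,0],[0,0,0],[0,0,0],[0,0,0],[0,0,0]],"gripper":[0,0,0,0,0]}'
python3 -m crank '{"travel":[[0,0,2],[0,0,5],[0,0,9],[0,0,12],[0,0,12]],"turn":[[0,0,0],[0,0,0],[0,0,0],[0,0,0],[0,0,0]],"gripper":[0,0,0,0,0]}'
python3 -m crank '{"travel":[[-1,-4,0],[-2,-8,0],[-3,-12,0],[-4,-16,0],[-4,-20,0]],"turn":[[0,0,0],[0,0,0],[0,0,0],[0,0,0],[0,0,0]],"gripper":[0,0,0,0,0]}'
python3 look.py l4.png
```

```text
clock: 14.25
position: [0.4662, 0.1628, 0.1415]
tool_rot: [3.141, -0.0, 1.5]
force: [0.1, 0.2, -0.9]
grip_width: 0.0601
finger_force: 0.0
clock: 14.75
position: [0.466, 0.1628, 0.1623]
tool_rot: [-3.141, 0.0, 1.5]
force: [1.1, -0.6, -0.1]
grip_width: 0.0851
finger_force: 0.0
clock: 15.25
position: [0.4673, 0.1637, 0.2861]
tool_rot: [3.136, -0.002, 1.5]
force: [0.3, 1.1, -1.1]
grip_width: 0.0856
finger_force: 0.0
clock: 15.75
position: [0.4247, -0.0387, 0.2821]
tool_rot: [3.141, 0.001, 1.5]
force: [1.9, -0.2, 0.7]
grip_width: 0.0854
finger_force: 0.0
tray px 267
 apron band 0 0
 apron band 1 0
 apron band 2 0
 apron band 3 6
theta nan 15.8 [  1.  -10.1  -0.2]look.py:14: RuntimeWarning: invalid value encountered in arcsin
  print('theta',np.degrees(np.arcsin(z/r)-np.arctan2(.075,.165)),o['clock'],np.round(o['force'],1))
```

View pics/l4.png

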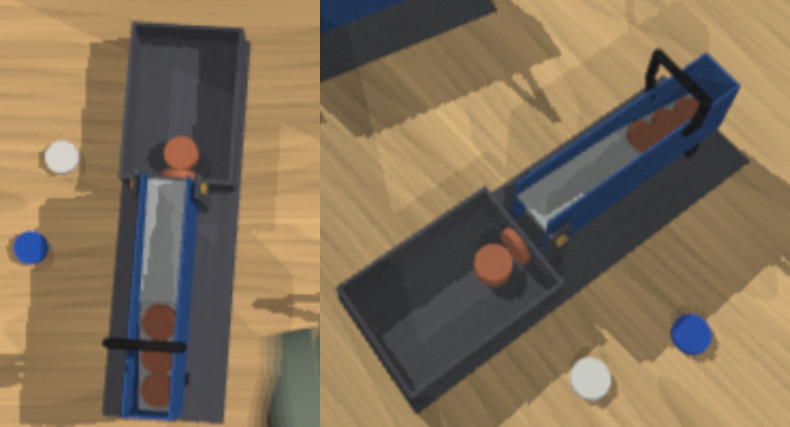

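The bin is back on its rest and released, with three discs still in the well. The tray holds the stacked pair at (493,265) and the leaning disc at (515,245). I let the arm settle, then hand in.

```bash

python3 -m crank '{"travel":[[0,0,0],[0,0,0],[0,0,0],[0,0,0],[0,0,0]],"turn":[[0,0,0],[0,0,0],[0,0,0],[0,0,0],[0,0,0]],"gripper":[0,0,0,0,0]}'
python3 -c "from workcell import bot; print(bot.job_done())"
```

```text
clock: 16.35
position: [0.4261, -0.0368, 0.2815]
tool_rot: [-3.142, -0.0, 1.501]
force: [0.0, -0.1, -0.1]
grip_width: 0.0856
finger_force: 0.0
the job is handed in; nothing more can be done
None
```

I handed the job in at about 16 s of the 51 s limit; the hand-in gave no verdict. The three apron discs slid into the tray with the copper bin held at about 29° (two look stacked there, one leans on the near wall), the three well discs stayed in, the bin is back on its rest and released, and the arm never went near enough to the brass bin to tip it.

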